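# Vent the sampling station, then cam the vial up to the needle and hold it

## Robot

A 7-joint arm with a two-finger parallel gripper is mounted at the origin on the work surface. World frame = base frame: x ahead of the robot, y to its left, z up, the work surface at z = 0. Lengths are in mm, angles in rad, forces in N, time in s.
With the tool pointing down it reaches from about 400 to 875 mm from the base axis. Payload 4.4 kg.
Tool frame: the origin (TCP) lies midway between the tips of the shut fingers; the grasp point (between the pads) lies 19 mm behind it; z points along the fingers, y is the direction in which the jaws open and shut (so a half turn about z gives the same grasp; the last joint's range is limited). The gripper opens to 85 mm and grips with 20 to 120 N. Pads are 22 mm wide; open, the fingers measure 114 mm over their backs; the gripper's body (76 mm by 85 mm) begins 54 mm behind the grasp point. The pads swing forward as they close: fully open they stand 13 mm farther back than shut.
Start: joints at [-1.169, 0.628, 0.038, 1.517, -0.027, 0.996, -0.02], TCP at [293.08, 580.191, 231.313] pointing down, gripper open.
Joint ranges: [-3.06, 3.06], [-0.37, 2.12], [-1.25, 1.32], [0.18, 2.47], [-1.1, 4.24], [0.23, 1.98], [-2.94, 2.94]. Speed limits (rad/s): [2.57, 2.57, 3.14, 3.14, 3.14, 3.14, 3.14].

## Interface

Orientations are given as [roll, pitch, yaw] about the fixed x, y, z axes, in that order (R = Rz(yaw) Ry(pitch) Rx(roll)).
In Python, from cell import * gives the robot as it stands. The module is installed in compiled form; this text tells all that it offers.
- The arm moves only by the tool move_arm, never from a script. Its argument "series" is a list of rows, each a list of 2 entries, a list of its own where there are three numbers: the shift along the tool's x, y, z in m, then the turn about the tool's z in rad. In form: [[[x, y, z], yaw], ...]. A call has 1 to 5 rows; each row is the pose to reach, as a shift and turn from the pose measured when the call began, along the tool's axes at that moment; what a row does not reach only later rows make up. A row lasts 1/8 s, in which the tool goes at most 62.5 mm and 10.7 degrees, less where a joint would pass 70% of its speed; a pose out of reach is approached as far as the arm can. A call with a gripper value outside its range is refused whole. "claw" is the opening, from 0 (shut) to 1 (fully open), set as the call begins (left out, the last holds). The fingers move at their own pace and stop on an object; the grip force is fixed at half the most. Time passes only in rows, so rows that repeat a pose let the fingers close. It gives the time, the measured TCP pose, the force and the opening at its end, in the units of the state.
- read_state(): the state, without advancing time (a new reading comes with each control period).
- get_image(name): name is "scene" or "top" or "wrist"; returns the picture (384x512x3 uint8, blue, green, red); there is no depth.
- camera_model(name): a dict with "fov_y" (degrees; the focal length in pixels is half the picture's height over the tangent of half this angle, whatever the lens; pixels are square), "cx", "cy" (the principal point, pixels), "k1" (the pictures are not rectified: a ray, as slopes to the right and down, at radius r is drawn at 1 + k1 r^2 times it, then the intrinsics apply), "pose" (4x4, takes a point from camera to world coordinates); the wrist camera has in their place "tool_from_camera" (4x4, takes a point from camera to tool coordinates, whose origin is the TCP and whose axes are the flange's). Camera axes: x right, y down, z forward; pixel columns grow to the right and rows downward; lengths in mm; the calibration is good to about 2 mm. A picture is of the moment at which its call begins: read the wrist's pose just before it. camera_model takes no time and is no camera call.
- finish_job(): hands the job in, once; it reports no verdict.
The state is a dict: "clock": time; "qpos": joint angles; "qd": joint speeds; "tau": joint torques, N m; "eef_pos": TCP position; "tool_rot": TCP orientation; "force": force on the tool from outside, world axes, zero at the start; "torque": the same for the moment, N m; "width": finger opening in mm.
Only numpy, scipy, OpenCV 4.12 (cv2) and the standard library are available. Lean on these libraries where they do the work, as an engineer would, in place of code of your own. Each camera call takes 0.05 s, during which the arm holds its last target. There are 200 camera calls.

## Task

On the lab bench, first vent the sampling station: push the sprung plunger on the vent valve fully down and let it come all the way back up. Then swing the station's cam lever over until the eccentric disc has lifted the vial stage to its highest point (not on to the end stop, where the stage sinks again), and finish while holding the lever there with the fingers, because it springs back if let go. Keep the vial upright in its holder and do not disturb the other things on the bench.

Things in the scene. Friction and masses are not known exactly. Their poses are not given: they have to be found in the camera images.
- station: vial lift station fixed to the bench: 220 x 120 mm (x by y) base plate; at its +x end a white column with an overhanging head 265 mm high (own x +12 to +107 mm, y -30 to +30 mm) and a needle down over the vial. Origin: centre of the underside; z up. Its -x end, with the lever, faces the robot, turned up to 0.35 rad either way
- lever_pivot (a point): fixed point on the lever's hinge axis, in the plane in which the lever swings: 95 mm from the station's origin towards its -x, 75 mm above the bench. The hinge axis is the station's own x axis, level; this point has the station's axes
- lever_bar (a point): centre of the cam lever's T-bar grip: a plain white bar 18 mm thick, 60 mm long, parallel to the hinge axis, on a 10 mm rod 120 mm from the pivot. It swings in the station's own y-z plane. At rest it leans 1.05 rad (60 degrees) from upright to the station's +y; push it from outside (its +y side) towards -y, or grip it
- cam_lever (a joint): lever angle in rad: 0 at rest, growing as the bar swings up and over to the station's -y; upright at 1.05; stage highest at 1.40 (bar 0.35 rad or 20 degrees past upright); end stop at 1.90, where the stage has sunk by 1.8 mm. A return spring always pulls it back to 0: about 1 N across the bar at rest, 3.5 N at the highest point
- vial_stage (a joint): height of the vial stage above its rest in m, driven by the eccentric disc (48 mm across, 15 mm off centre): 0 at rest, 0.0124 at its highest. The stage is an aluminium plate with a 38 mm round holder, in front of the column
- vial_mid (a point): centre (half-way up) of the open glass vial, 28 mm across and 62 mm high, that stands loose in the stage's holder, over the station's own x = +30 mm; it rises with the stage. Its z axis points up along the vial
- vent_valve: vent valve fixed to the bench: a 75 mm square steel foot and a 55 mm aluminium block, 67 mm high to the top of its collar, with a short pipe stub towards its own +y. Origin: centre of its underside
- plunger_top (a point): centre of the top face of the valve's plunger, a plain white mushroom head 36 mm across, 99 mm above the bench when up. It is pushed straight down
- vent_plunger (a joint): how far the plunger is pressed, in m: 0 up, 0.015 fully down on its stop. Its spring takes 3 N to start and 9 N at the bottom, and brings it back up
- spare_vial: bystander: a capped glass vial 28 mm across and 75 mm high, loose, on the bench beside the station on its +y side. Origin: centre of its underside
- beaker: bystander: a glass beaker 68 mm across and 85 mm high, loose, beside the station on its -y side. Origin: centre of its underside
- sample_jar: bystander: an amber jar 50 mm across and 60 mm high, loose, beside the vent valve on its -y side. Origin: centre of its underside
- jug: bystander: a white plastic bottle 90 mm across and 190 mm high, loose, at the right. Origin: centre of its underside
- spatula: bystander: a steel spatula 190 mm long, lying loose at the near right. Origin: at the bench
Not all that is in view belongs to the job. What is shaped like the part that bears vial_mid but red is not meant. Leave any green look-alike of the vent_valve alone.

How it is judged (in metres and radians):
On the way, in this order (a step that is already met when the one before it is completed fails the run):
1. the vent plunger is pushed fully down, with the lever still down (value of joint vent_plunger above 0.013 m and value of joint cam_lever below 0.3 rad), for 0.1 s.
2. the plunger is let come back up (value of joint vent_plunger below 0.002 m), for 0.2 s.
3. the cam lever has lifted the stage to its highest point (value of joint vial_stage above 0.012 m), for 0.2 s.
At the end, for the whole second after the job is handed in: The stage is within 0.4 mm of its highest point (lever within about 0.23 rad of 1.40), the fingers hold the lever there with more than 1 N, the plunger is back up within 2 mm, and the vial stands upright (within 0.2 rad) in the raised holder (value of joint vial_stage above 0.012 m and value of joint cam_lever between 1.15 and 1.65 rad and contact force between the fingers and cam_lever above 1 N and value of joint vent_plunger below 0.002 m and angle between vial_mid's own z axis and vertical below 0.2 rad and z of vial_mid in the frame of station above 0.152 m); the arm keeps its last pose, push and grip.
It fails at once if the vial is tipped (angle between vial_mid's own z axis and vertical above 0.35 rad).
It fails at once if a bystander is pushed away by more than 20 mm (distance of any of spare_vial, beaker, sample_jar, jug, spatula from where it was at the start of the episode above 0.02 m).
It also fails if it takes over 40 s, if anything falls off the work surface, if the arm or the gripper's body presses on something with over 40 N, if the wrist force passes 120 N, or if a joint passes its speed limit or range.

## Working session

There is one attempt and no reset: what is moved stays moved. The work goes in short steps, Python scripts to look and compute and a tool call to move; the robot and the scene stay as the last step left them, time stands still between calls to the robot, and variables do not carry over. Pictures are saved under pics/ and viewed, about 8 in all and at most 12, crops included, and the job is handed in when it is done.

Besides the shell and the picture viewer there is one more tool, called after "Call:" by a JSON object that holds its "op" and its "data". move_arm: Moves the arm, as the interface text tells. Its arguments: {"type":"object","properties":{"series":{"type":"array"},"claw":{"type":"number"}},"required":["series"]}

```bash
mkdir -p pics
cat > h.py <<'E'
from cell import *
import numpy as np, cv2
def ray(name,u,v,T=None):
    m=camera_model(name); f=192/np.tan(np.radians(m["fov_y"])/2)
    d=np.array([(u-m["cx"])/f,(v-m["cy"])/f]); s=d.copy()
    for _ in range(20): s=d/(1+m["k1"]*(s@s))
    P=np.array(m["pose"]) if T is None else T
    return P[:3,3],P[:3,:3]@np.array([s[0],s[1],1])
def onz(name,u,v,z,T=None):
    o,d=ray(name,u,v,T); return o+d*(z-o[2])/d[2]
def proj(name,p):
    m=camera_model(name); f=192/np.tan(np.radians(m["fov_y"])/2)
    P=np.array(m["pose"]); c=P[:3,:3].T@(np.array(p)-P[:3,3]); s=c[:2]/c[2]; s=s*(1+m["k1"]*(s@s))
    return s*f+[m["cx"],m["cy"]]
E
python3 - <<'E'
from h import *
np.set_printoptions(precision=3,suppress=True)
print(read_state())
a=get_image("scene");b=get_image("top")
cv2.imwrite("pics/scene.png",a);cv2.imwrite("pics/top.png",b)
for n in("scene","top","wrist"):print(n,camera_model(n))
E
```

```text
{'clock': 0.0, 'qpos': array([-1.169,  0.629,  0.038,  1.518, -0.027,  0.996, -0.02 ]), 'qd': array([-0.002, -0.   , -0.   ,  0.001,  0.   , -0.   , -0.   ]), 'tau': array([  0.   , -56.34 ,   1.226, -19.345,   0.011,   0.01 ,   0.   ]), 'eef_pos': array([292.791, 579.62 , 230.393]), 'tool_rot': array([-3.14 ,  0.   ,  2.674]), 'force': array([ 0.451, -0.805,  0.688]), 'torque': array([-0.062,  0.02 ,  0.073]), 'width': 85.13653261012387}
scene {'fov_y': 57.655868426818074, 'cx': 255.8914433840231, 'cy': 191.79877174254688, 'k1': 0.012765023760971711, 'pose': array([[  -0.388,    0.479,   -0.787, 1278.744],
       [   0.921,    0.221,   -0.32 ,  248.529],
       [   0.021,   -0.85 ,   -0.527,  619.351],
       [   0.   ,    0.   ,    0.   ,    1.   ]])}
top {'fov_y': 49.122455057717076, 'cx': 252.17020422423073, 'cy': 186.8689497031782, 'k1': -0.08110180462303208, 'pose': array([[   0.   ,   -0.99 ,    0.144,  359.473],
       [  -1.   ,    0.001,    0.009,  -66.972],
       [  -0.009,   -0.144,   -0.99 , 1239.907],
       [   0.   ,    0.   ,    0.   ,    1.   ]])}
wrist {'fov_y': 64.88988438377045, 'cx': 256.95752689505423, 'cy': 188.89404224495522, 'k1': -0.07263616254563308, 'tool_from_camera': array([[   0.001,   -0.957,   -0.289,   74.442],
       [   1.   ,    0.001,   -0.   ,    1.498],
       [   0.001,   -0.289,    0.957, -142.657],
       [   0.   ,    0.   ,    0.   ,    1.   ]])}
```

View pics/scene.png

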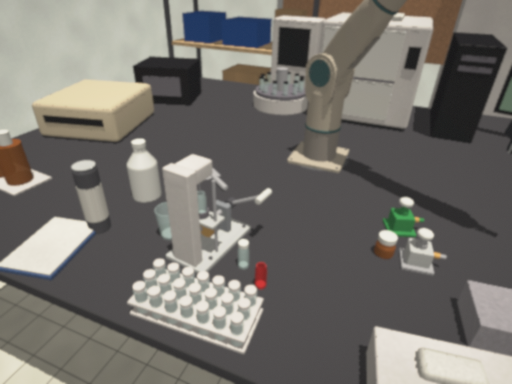

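View pics/top.png

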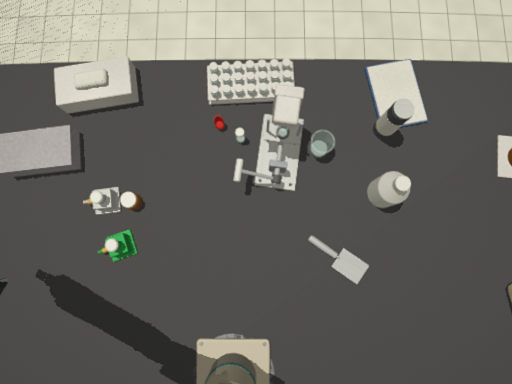

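The scene picture shows the grey valve with its white head at about (425,237) and a green look-alike at (402,215). The station is at (205,210), with its bar at (264,196). In the top view the grey valve is at (97,200), the green one at (111,245) and the lever bar at (238,170). The amber jar at (131,200) sits beside the grey valve, so the grey one fits the description. I'll confirm this in one enlarged crop.

Run:
```python
from h import *
b=cv2.imread("pics/top.png")
c1=cv2.resize(b[180:265,80:150],None,fx=5,fy=5,interpolation=3)
c2=cv2.resize(b[75:200,225:340],None,fx=4,fy=4,interpolation=3)
o=np.zeros((500,350+460,3),np.uint8);o[:425,:350]=c1;o[:,350:]=c2
cv2.imwrite("pics/crop.png",cv2.resize(o,(800,494)))
np.set_printoptions(precision=1,suppress=True)
for n,u,v,z in[("plunger",97,198,99),("bar",238.5,170,135),("jar",131,200,60),("green",111,245,99),("c1",256,185,10),("c2",297,189,10)]:print(n,onz("top",u,v,z))
print("plunger scene",onz("scene",425.5,236,99),"bar scene",onz("scene",264,196,135))
```

```text
plunger [494.3 373.7  99. ]
bar [565.5 -20.5 135. ]
jar [493.2 289.1  60. ]
green [365.2 328.2  99. ]
c1 [543.6 -67.3  10. ]
c2 [ 531.6 -188.5   10. ]
plunger scene [515.5 377.6  99. ] bar scene [565.1 -18.3 135. ]
```

View pics/crop.png

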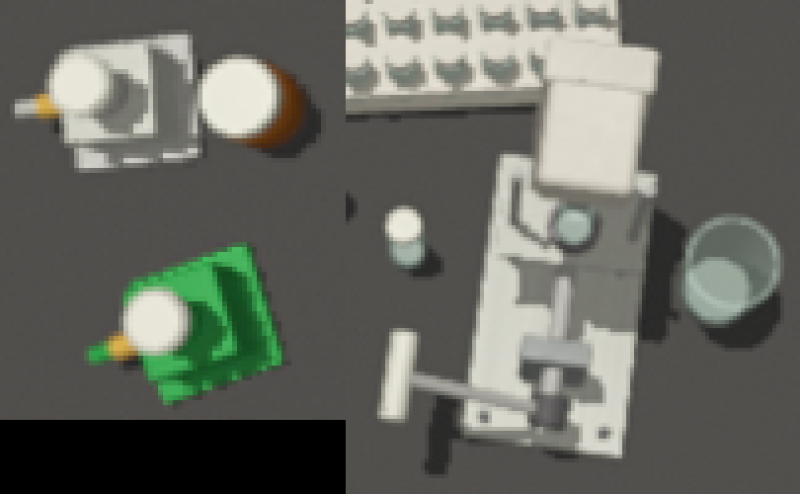

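The crop confirms the grey valve: pipe stub to +y, jar on its -y side, white head at full-frame (96.6,197). The green one is the look-alike. The station's base corners and the bar at (238.5,170) are clear. Next I'll fit the poses.

Run:
```python
from h import *
np.set_printoptions(precision=1,suppress=True)
a=cv2.imread("pics/scene.png");b=cv2.imread("pics/top.png")
def cen(im,x0,y0,x1,y1,t):
    m=(im[y0:y1,x0:x1].min(2)>t).astype(np.uint8); n,l,s,c=cv2.connectedComponentsWithStats(m)
    i=1+np.argmax(s[1:,4]); return c[i]+[x0,y0],s[i]
print(cen(b,85,185,110,212,205),cen(a,412,226,440,246,190))
for w in [(96.6,197)]:
  print(onz("top",*w,99))
q=[onz("top",u,v,10) for u,v in((254.7,184.3),(294.9,190.1),(264.8,114.2))]
print(q, [np.linalg.norm(q[0]-q[1]),np.linalg.norm(q[0]-q[2])])
y=np.arctan2(*(q[2]-q[0])[1::-1]); y2=np.arctan2(*(q[0]-q[1])[1::-1])-np.pi/2; print("yaw",y,y2)
e=[onz("top",u,v,135) for u,v in((239.5,159),(237.4,180.8))]; print(e,np.arctan2(*(e[0]-e[1])[1::-1]))
yy=(y+y2)/2
c=(q[1]+q[2])/2; print("origin",c)
for yw in (y,y2):
  R=np.array([[np.cos(yw),-np.sin(yw)],[np.sin(yw),np.cos(yw)]])
  print("bar pred",c[:2]+R@[-95,120*np.sin(1.05)])
for p in ([494,377,99],[505,377,99],[515,377,99]):print(proj("scene",p),proj("top",p))
```

```text
(array([ 95.3, 196.6]), array([ 6,  7, 10, 10, 79], dtype=int32)) (array([425.8, 232.9]), array([ 7,  3, 14,  9, 93], dtype=int32))
[497. 375.  99.]
[array([545.7, -63.5,  10. ]), array([ 528.3, -182.3,   10. ]), array([761.4, -94.3,  10. ])] [np.float64(120.05555061474578), np.float64(217.8256349432938)]
yaw -0.14196234426644105 -0.14567698058640488
[array([595.5, -23.1, 135. ]), array([536.3, -17.8, 135. ])] -0.08917116780801829
origin [ 644.8 -138.3   10. ]
bar pred [565.5 -21.8]
bar pred [565.9 -21.5]
[425.3 230.8] [ 95.8 198.1]
[425.3 233.4] [ 96.  194.2]
[425.2 235.8] [ 96.2 190.6]
```

Two views agree: plunger at about (497,375), station origin at (645,-138), yaw -0.143. The base fits its stated size at 120 x 218 mm. I'll close the claw and go above the plunger.

Call:
{"op": "move_arm", "data": {"series": [[[-0.055,-0.018,0],0],[[-0.11,-0.036,0],0],[[-0.165,-0.054,0],0],[[-0.22,-0.072,0],0],[[-0.275,-0.09,0],0]], "claw": 0}}

```text
clock: 0.72
eef_pos: [498.6, 373.8, 230.3]
tool_rot: [-3.139, -0.0, 2.674]
force: [0.3, 0.1, 0.3]
width: 0.1
```

Call:
{"op": "move_arm", "data": {"series": [[[0,0,0],0],[[0,0,0],0]]}}

```text
clock: 0.98
eef_pos: [498.2, 373.8, 229.9]
tool_rot: [-3.139, -0.002, 2.673]
force: [-0.3, 0.4, -0.6]
width: -0.1
```

```bash
cat >> h.py <<'E'
def rel(p):
    from scipy.spatial.transform import Rotation as Ro
    s=read_state(); R=Ro.from_euler("xyz",s["tool_rot"]).as_matrix()
    return R.T@(np.array(p)-s["eef_pos"])
def wristT():
    from scipy.spatial.transform import Rotation as Ro
    s=read_state(); T=np.eye(4); T[:3,:3]=Ro.from_euler("xyz",s["tool_rot"]).as_matrix(); T[:3,3]=s["eef_pos"]
    return T@np.array(camera_model("wrist")["tool_from_camera"])
E
python3 - <<'E'
from h import *
np.set_printoptions(precision=1,suppress=True)
T=wristT();np.save("T.npy",T)
cv2.imwrite("pics/w1.png",get_image("wrist"))
s=read_state();print(s["clock"],s["eef_pos"],s["tool_rot"],s["width"],s["force"],rel([497,375,130]))
E
```

```text
1.025 [497.4 374.9 229.9] [-3.1 -0.   2.7] 0.0018632548068238505 [-0.3  0.3 -0.7] [ 0.2  0.1 99.9]
```

View pics/w1.png

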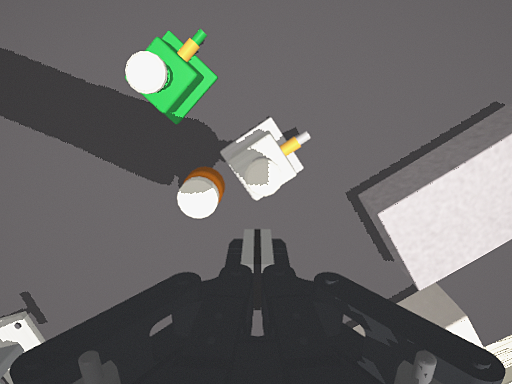

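The wrist view shows the grey valve's plunger at (257,171), straight ahead of the finger tips at (258,232). The jar is at (198,198).

Run:
```python
from h import *
np.set_printoptions(precision=1,suppress=True)
im=cv2.imread("pics/w1.png")[150:192,240:275]; print(im[20,17],im[2,2],im[20,30])
T=np.load("T.npy")
for q in[(257,171),(257,168),(198,198)]:print(onz("wrist",*q,99 if q[0]>250 else 60,T))
```

```text
[172 182 186] [147 153 156] [248 248 248]
[490.2 379.   99. ]
[487.7 380.3  99. ]
[496.4 303.5  60. ]
```

Call:
{"op": "move_arm", "data": {"series": [[[0.004,0,0.045],0],[[0.004,0,0.09],0],[[0.004,0,0.12],0],[[0.004,0,0.135],0],[[0.004,0,0.144],0]]}}

```text
clock: 1.65
eef_pos: [491.2, 377.7, 85.9]
tool_rot: [-3.138, -0.004, 2.678]
force: [-5.4, -1.2, 8.4]
width: -0.0
```

Call:
{"op": "move_arm", "data": {"series": [[[0,0,0.004],0],[[0,0,0.004],0],[[0,0,0.004],0]]}}

```text
clock: 2.02
eef_pos: [491.1, 377.8, 84.1]
tool_rot: [-3.138, -0.004, 2.678]
force: [-2.5, -4.3, 10.1]
width: -0.1
```

Call:
{"op": "move_arm", "data": {"series": [[[0,0,0.004],0],[[0,0,0.004],0],[[0,0,0.004],0]]}}

```text
clock: 2.4
eef_pos: [491.1, 377.9, 84.0]
tool_rot: [-3.139, -0.003, 2.679]
force: [-6.1, -6.3, 21.2]
width: 0.4
```

The tool stopped at z 84.0 mm while the force rose to 21 N, so the plunger is on its stop. I'll lift off and look at it.

Call:
{"op": "move_arm", "data": {"series": [[[0,0,-0.02],0],[[0,0,-0.06],0],[[0,0,-0.11],0],[[0,0,-0.15],0],[[0,0,-0.15],0]]}}

```text
clock: 3.02
eef_pos: [493.9, 380.5, 239.0]
tool_rot: [3.135, 0.001, 2.68]
force: [0.5, 0.3, 0.2]
width: -0.1
```

Run:
```python
from h import *
np.set_printoptions(precision=4,suppress=True)
T=wristT();w=get_image("wrist");cv2.imwrite("pics/w2.png",w)
s=read_state();print(s["clock"],s["eef_pos"],s["tool_rot"],s["force"],rel([572,24,230])/1000, s["tool_rot"][2]-(np.pi-.143))
```

```text
3.075 [492.6079 379.4636 236.5815] [ 3.1392 -0.0009  2.6795] [ 0.3088 -0.1181 -0.5941] [-0.2295 -0.2828  0.0057] -0.31907737609139764
```

Call:
{"op": "move_arm", "data": {"series": [[[-0.036,-0.045,0],-0.06],[[-0.072,-0.09,0],-0.12],[[-0.108,-0.135,0],-0.18],[[-0.144,-0.18,0],-0.25],[[-0.18,-0.225,0],-0.32]]}}

```text
clock: 3.7
eef_pos: [553.1, 96.4, 235.0]
tool_rot: [3.139, -0.001, 3.003]
force: [0.7, 0.5, -0.5]
width: -0.4
```

Run:
```python
from h import *
np.set_printoptions(precision=4,suppress=True)
s=read_state();print(s["clock"],s["eef_pos"],s["tool_rot"],rel([572,24,125])/1000)
```

```text
3.7 [553.1223  96.3667 235.0154] [ 3.1393 -0.0011  3.0027] [-0.0288 -0.0693  0.1098]
```

Call:
{"op": "move_arm", "data": {"series": [[[-0.015,-0.04,0],0],[[-0.029,-0.069,0.02],0],[[-0.029,-0.069,0.065],0],[[-0.029,-0.069,0.107],0],[[-0.029,-0.069,0.107],0]]}}

```text
clock: 4.32
eef_pos: [569.0, 24.3, 124.4]
tool_rot: [3.141, -0.009, 3.003]
force: [0.0, -0.3, 0.1]
width: -0.1
```

Run:
```python
from h import *
np.set_printoptions(precision=4,suppress=True)
T=wristT();np.save("T.npy",T)
w=get_image("wrist");t=get_image("top");
cv2.imwrite("pics/t3.png",t);cv2.imwrite("pics/w3.png",w)
o=np.hstack([cv2.resize(w,(480,360)),cv2.resize(t[130:220,80:120],(160,360),interpolation=3),cv2.resize(t[130:220,220:260],(160,360),interpolation=3)])
cv2.imwrite("pics/c3.png",o)
s=read_state();print(s["clock"],s["eef_pos"],s["tool_rot"],s["force"])
```

```text
4.425 [572.4382  24.5905 128.1234] [ 3.1393 -0.0012  3.0033] [1.1179 0.3504 0.3867]
```

View pics/c3.png

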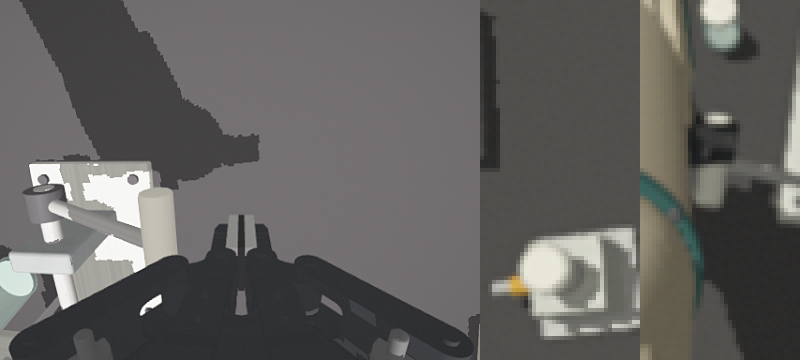

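The picture shows the white bar left of the fingers, right edge at (176,225) and robot-side end at row 190 of the resized view, with a clear gap. The plunger head is back at (96.8,196.8) in the top view, the same as at the start.

Run:
```python
from h import *
np.set_printoptions(precision=1,suppress=True)
T=np.load("T.npy"); y=-.143
R=np.array([[np.cos(y),-np.sin(y)],[np.sin(y),np.cos(y)]])
loc=lambda p:R.T@(np.array(p)[:2]-[645,-138])
k=1/.9375
for q in[(140,192),(174,192),(176,240)]:
  p=onz("wrist",q[0]*k,q[1]*k,139,T);print(p,loc(p))
s=read_state();print(s["eef_pos"],"loc",loc(s["eef_pos"]))
```

```text
[535.2 -18.9 139. ] [-125.6  102.3]
[537.5  -2.3 139. ] [-125.7  118.9]
[563.1  -6.7 139. ] [-99.8 118.3]
[572.4  24.6 128.1] loc [-95.  150.6]
```

The bar's end and flank agree with the model to 5 mm. I'll push the lever in slow steps along the arc; tool -y is station -y.

Call:
{"op": "move_arm", "data": {"series": [[[0,-0.012,0.003],0],[[0,-0.023,0.003],0],[[0,-0.03,-0.005],0],[[0,-0.036,-0.013],0],[[0,-0.042,-0.022],0]]}}

```text
clock: 5.05
eef_pos: [567.6, -15.2, 151.6]
tool_rot: [3.136, 0.001, 3.004]
force: [0.2, 3.5, -0.3]
width: 0.2
```

Call:
{"op": "move_arm", "data": {"series": [[[0,-0.007,-0.005],0],[[0,-0.013,-0.011],0],[[0,-0.019,-0.015],0],[[0,-0.025,-0.019],0],[[0,-0.025,-0.019],0]]}}

```text
clock: 5.68
eef_pos: [564.5, -38.5, 172.0]
tool_rot: [3.133, 0.003, 3.004]
force: [-1.7, 8.3, 5.2]
width: -0.2
```

```bash
cat >> h.py <<'E'
def loc(p,y=-.143):
    R=np.array([[np.cos(y),-np.sin(y)],[np.sin(y),np.cos(y)]]); return R.T@(np.array(p)[:2]-[645,-138])
E
python3 - <<'E'
from h import *
np.set_printoptions(precision=1,suppress=True)
w=get_image("wrist");t=get_image("scene")
cv2.imwrite("pics/c4.png",np.hstack([cv2.resize(w,(400,300)),cv2.resize(t[140:290,130:330],(400,300),interpolation=3)]))
s=read_state();print(s["clock"],s["eef_pos"],loc(s["eef_pos"]),s["tool_rot"],s["force"])
E
```

```text
5.775 [564.5 -38.2 171.8] [-93.9  87.3] [3.1 0.  3. ] [-0.7  7.5  6.5]
```

View pics/c4.png

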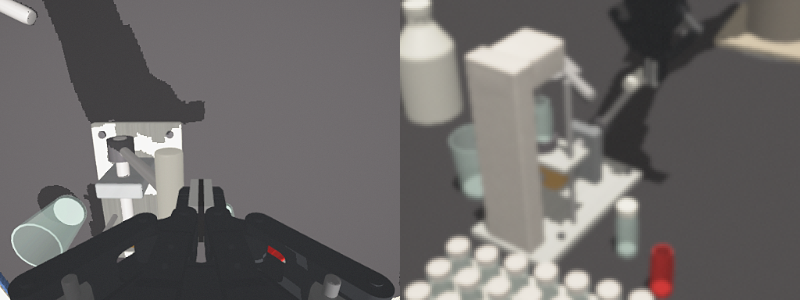

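The bar rests against the fingers with the vial upright. But the contact force points 40 degrees up, so only the finger tip corner is riding on the bar's upper half. I'll back off, go lower for a deeper engagement, and continue.

Call:
{"op": "move_arm", "data": {"series": [[[0,0.012,0],0],[[0,0.016,0.012],0],[[0,0.016,0.026],0],[[0,0.008,0.024],0],[[0,0.0,0.02],0]]}}

```text
clock: 6.4
eef_pos: [564.1, -39.5, 151.4]
tool_rot: [3.134, 0.001, 3.004]
force: [0.1, -0.5, -0.1]
width: -0.0
```

Call:
{"op": "move_arm", "data": {"series": [[[0,-0.008,-0.005],0],[[0,-0.016,-0.01],0],[[0,-0.016,-0.01],0]]}}

```text
clock: 6.78
eef_pos: [562.2, -56.8, 162.1]
tool_rot: [3.134, 0.003, 3.002]
force: [-0.1, -0.2, 0.1]
width: -0.1
```

Run:
```python
from h import *
np.set_printoptions(precision=1,suppress=True)
s=read_state();print(s["clock"],s["eef_pos"],loc(s["eef_pos"]),s["tool_rot"],s["force"])
```

```text
6.775 [562.2 -56.8 162.1] [-93.6  68.6] [3.1 0.  3. ] [-0.1 -0.2  0.1]
```

Run:
```python
from h import *
w=get_image("wrist");t=get_image("scene")
cv2.imwrite("pics/c5.png",np.hstack([cv2.resize(w,(400,300)),cv2.resize(t[140:290,130:330],(400,300),interpolation=3)]))
```

```text
(no output)
```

View pics/c5.png

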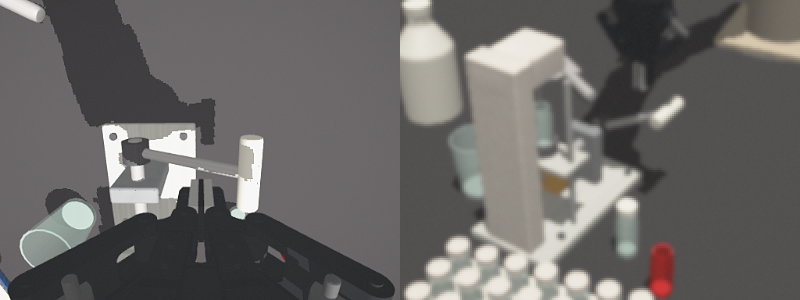

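The lever has sprung back to rest; the bar is at (250,170) of the wrist half, outside the fingers. The vial and bystanders are undisturbed. I'll go back up and over the bar, then restart lower.

Call:
{"op": "move_arm", "data": {"series": [[[0,0,-0.03],0],[[0,0.02,-0.045],0],[[0,0.06,-0.045],0],[[0,0.085,-0.045],0],[[0,0.085,-0.04],0]]}}

```text
clock: 7.5
eef_pos: [573.8, 33.4, 202.3]
tool_rot: [3.131, 0.002, 3.01]
force: [-1.5, -0.3, 0.4]
width: 0.1
```

Call:
{"op": "move_arm", "data": {"series": [[[0,0,0.03],0],[[0,0,0.06],0],[[0,0,0.087],0],[[0,0,0.087],0]]}}

```text
clock: 8.0
eef_pos: [572.0, 33.7, 113.2]
tool_rot: [3.132, -0.003, 3.01]
force: [0.1, -0.9, 1.5]
width: -0.0
```

Run:
```python
from h import *
np.set_printoptions(precision=1,suppress=True)
s=read_state();print(s["clock"],s["eef_pos"],loc(s["eef_pos"]),s["tool_rot"],s["force"])
```

```text
8.0 [572.   33.7 113.2] [-96.7 159.5] [ 3.1 -0.   3. ] [ 0.1 -0.9  1.5]
```

Call:
{"op": "move_arm", "data": {"series": [[[0,-0.015,0],0],[[0,-0.03,0],0],[[0,-0.038,-0.002],0],[[0,-0.044,-0.01],0],[[0,-0.05,-0.019],0]]}}

```text
clock: 8.62
eef_pos: [566.8, -9.5, 134.2]
tool_rot: [3.123, -0.0, 3.014]
force: [-0.4, 14.4, 8.1]
width: -0.3
```

Call:
{"op": "move_arm", "data": {"series": [[[0,-0.008,-0.008],0],[[0,-0.015,-0.015],0],[[0,-0.023,-0.021],0],[[0,-0.032,-0.027],0],[[0,-0.032,-0.027],0]]}}

```text
clock: 9.25
eef_pos: [564.0, -41.5, 162.8]
tool_rot: [3.121, 0.004, 3.013]
force: [0.3, 5.6, 4.6]
width: 0.0
```

Run:
```python
from h import *
np.set_printoptions(precision=1,suppress=True)
s=read_state();print(s["clock"],s["eef_pos"],loc(s["eef_pos"]),s["tool_rot"],s["force"])
```

```text
9.25 [564.  -41.5 162.8] [-93.9  83.9] [3.1 0.  3. ] [0.3 5.6 4.6]
```

The force pattern is the same with deeper engagement, so it is friction from the bar sliding up the fingers. I'll carry on with the arc.

Call:
{"op": "move_arm", "data": {"series": [[[0,-0.008,-0.007],0],[[0,-0.017,-0.012],0],[[0,-0.026,-0.016],0],[[0,-0.035,-0.019],0],[[0,-0.044,-0.021],0]]}}

```text
clock: 9.88
eef_pos: [558.3, -86.4, 183.3]
tool_rot: [3.121, 0.005, 3.012]
force: [-1.1, 4.2, 3.5]
width: 0.4
```

Run:
```python
from h import *
np.set_printoptions(precision=1,suppress=True)
w=get_image("wrist");t=get_image("scene")
cv2.imwrite("pics/c6.png",np.hstack([cv2.resize(w,(400,300)),cv2.resize(t[140:290,130:330],(400,300),interpolation=3)]))
s=read_state();print(s["clock"],s["eef_pos"],loc(s["eef_pos"]),s["tool_rot"],s["force"])
```

```text
9.975 [558.3 -87.5 183.2] [-93.   37.6] [3.1 0.  3. ] [0.2 3.4 2.5]
```

View pics/c6.png

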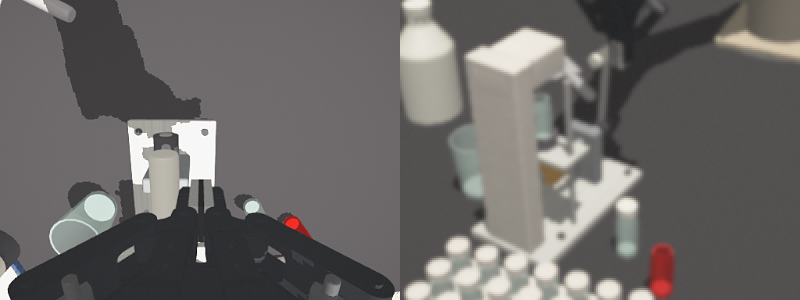

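The lever is nearly upright, with the bar against the fingers at (163,155) and the vial standing in its holder. I'll estimate the angle from the bar's robot-side end.

Run:
```python
from h import *
np.set_printoptions(precision=1,suppress=True)
T=wristT()
for q in[(151,154),(163.5,153),(177,154)]:
  p=onz("wrist",q[0]*1.28,q[1]*1.28,195,T);print(loc(p))
```

```text
[-123.5    9.6]
[-124.1   16.9]
[-123.6   24.8]
```

Bar at y ≈ +17 mm, about 20 mm inside the finger centre. It needs to reach -41 mm, so 58 mm further.

Call:
{"op": "move_arm", "data": {"series": [[[0,-0.009,0],0],[[0,-0.018,0],0],[[0,-0.027,0],0],[[0,-0.036,0.001],0],[[0,-0.043,0.002],0]]}}

```text
clock: 10.6
eef_pos: [552.6, -131.0, 180.2]
tool_rot: [3.122, 0.005, 3.01]
force: [0.7, 3.0, 2.5]
width: 0.2
```

Run:
```python
from h import *
np.set_printoptions(precision=1,suppress=True)
s=read_state();print(s["clock"],s["eef_pos"],loc(s["eef_pos"]),s["tool_rot"],s["force"])
```

```text
10.6 [ 552.6 -131.   180.2] [-92.4  -6.3] [3.1 0.  3. ] [0.7 3.  2.5]
```

Call:
{"op": "move_arm", "data": {"series": [[[0,-0.006,0.001],0],[[0,-0.011,0.003],0],[[0,-0.015,0.004],0],[[0,-0.015,0.004],0],[[0,-0.015,0.004],0]]}}

```text
clock: 11.22
eef_pos: [550.5, -145.6, 175.8]
tool_rot: [3.122, 0.005, 3.01]
force: [0.3, 2.4, 1.6]
width: -0.1
```

Run:
```python
from h import *
np.set_printoptions(precision=1,suppress=True)
T=wristT();np.save("T.npy",T);w=get_image("wrist");t=get_image("scene");p=get_image("top")
cv2.imwrite("pics/w7.png",w)
cv2.imwrite("pics/c7.png",np.hstack([cv2.resize(w,(400,300)),cv2.resize(t[140:290,130:330],(400,300),interpolation=3)]));cv2.imwrite("pics/t7.png",p)
s=read_state();print(s["clock"],s["eef_pos"],loc(s["eef_pos"]),s["tool_rot"],s["force"])
```

```text
11.375 [ 550.6 -145.5  175.9] [-92.3 -20.9] [3.1 0.  3. ] [1.  3.7 0.7]
```

View pics/c7.png

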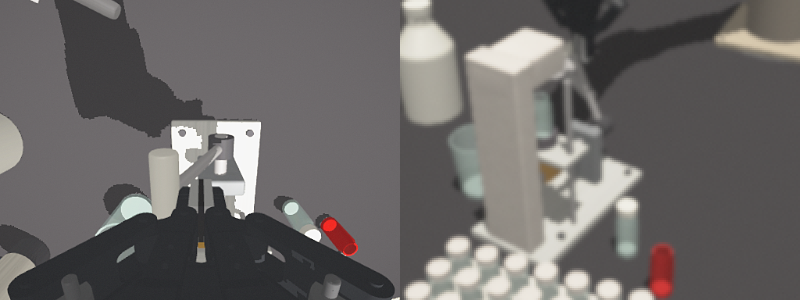

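The bar is past upright at (164,153) against the fingers, the vial still stands, and the beaker and spare vial are where they were. I'll work out the angle.

Run:
```python
from h import *
np.set_printoptions(precision=2,suppress=True)
T=np.load("T.npy")
y=[loc(onz("wrist",u*1.28,v*1.28,188,T)) for u,v in((149.5,155),(164,153),(178,154))]
print(y,[1.05-np.arcsin(q[1]/120) for q in y])
print("pivot: dark hub end", loc(onz("wrist",221*1.28,140*1.28,75,T)))
a=cv2.imread("pics/top.png").astype(int);b=cv2.imread("pics/t7.png").astype(int);d=abs(a-b).max(2)
for n,(x0,y0,x1,y1) in dict(valve=(85,185,120,213),jar=(122,190,142,212),beaker=(308,130,336,160),spatula=(308,235,370,285),jug=(366,170,412,210)).items():print(n,d[y0:y1,x0:x1].mean())
```

```text
[array([-122.37,  -49.77]), array([-123.65,  -41.27]), array([-123.09,  -33.16])] [np.float64(1.4776427190460655), np.float64(1.401117750500966), np.float64(1.329967225265802)]
pivot: dark hub end [-101.09    4.15]
valve 0.7040816326530612
jar 0.8272727272727273
beaker 62.825
spatula 32.60193548387097
jug 0.7570652173913044
```

The lever reads 1.40 rad (±0.05, against ±0.23 allowed) with about 3.7 N held on the fingers. I'm handing in.

```bash
python3 -c "
from cell import *
print(read_state()['force'],finish_job())"
```

```text
the job is handed in; nothing more can be done
[0.96587713 3.74736088 0.71043467] None
```

I vented the station, then swung the cam lever to about its highest point and handed the job in at about 11.4 s with the shut fingers still holding it there. `finish_job` gave no verdict.

- **Plunger:** I pushed the grey valve's plunger onto its stop. The tool stopped at z = 84.0 mm while the force rose to 21 N. The top view then showed the head back where it started.
- **Lever:** The wrist view put the bar at y = -41 mm from the pivot plane, a lever angle of about 1.40 rad. The fingers felt about 3.7 N of sideways load. The stage height was not measured directly; it follows from that angle.
- **Failed first push:** I wrongly thought only the finger tips were on the bar, so I backed off and the lever sprang back to rest from about half-way. I restarted lower and it worked.
- **Vial and bystanders:** The vial looked upright in its holder in the last picture. The top view showed no change at the valve, jar or jug. The beaker and spare vial looked in place in the wrist and scene views. The top-view check differed at the beaker and the spatula, probably because the arm or its shadow covered them. I did not check the spatula any other way.
- **Measurement disagreements:** The top and wrist views differed by about 7 mm on the plunger and 5 mm on the bar.

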